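Line up a row of hand-made dishes on a ware tray with a straightedge

ROBOT

A 6-joint arm with a two-finger parallel gripper is mounted at the origin on the work surface. World frame = base frame: x ahead of the robot, y to its left, z up, the work surface at z = 0. Lengths are in m, angles in rad, forces in N, time in s.
With the tool pointing down it reaches from about 0.325 to 0.75 m from the base axis. Payload 7.6 kg.
Tool frame: the origin (TCP) lies midway between the tips of the shut fingers; the grasp point (between the pads) lies 19 mm behind it; x points along the fingers, y is the direction in which the jaws open and shut, and the axes are right-handed (so a half turn about x gives the same grasp; the last joint's range is limited). The gripper opens to 85 mm and grips with 20 to 120 N. Pads are 22 mm wide; open, the fingers measure 114 mm over their backs; the gripper's body (76 mm by 85 mm) begins 54 mm behind the grasp point. The pads swing forward as they close: fully open they stand 13 mm farther back than shut.
Start: joints at [-1.178, 0.052, 1.401, -0, 1.689, -0.07], TCP at [0.234, -0.47, 0.231] pointing down, gripper open.
Joint ranges: [-2.9, 2.9], [-0.91, 2.17], [0.12, 2.37], [-1.06, 4.2], [0.26, 2.73], [-2.93, 2.93]. Speed limits (rad/s): [2.57, 2.57, 3.01, 3.14, 3.14, 3.14].

INTERFACE

Orientations are given as [roll, pitch, yaw] about the fixed x, y, z axes, in that order (R = Rz(yaw) Ry(pitch) Rx(roll)).
In Python, from station import sensors, read_camera, sign_off, nets gives the robot as it stands.
- The arm moves only by the shell command python3 -m crank 'ROWS' [FORCE]. ROWS is text: rows parted by semicolons, each of 7 numbers parted by spaces: the turn, a rotation vector about the world's x, y, z in degrees, then the shift along the world's x, y, z in mm, then the opening, from 0 (shut) to 1 (fully open). A call has 1 to 20 rows; each row shifts and turns the commanded pose from where the row before left it; what a row does not reach is not made up. A row lasts 1/10 s, in which the tool goes at most 50 mm and 8.59 degrees, less where a joint would pass 70% of its speed; a pose out of reach is approached as far as the arm can. A call is refused whole if a number of a shift passes 50 or a number of a turn 8.59, either way. A call with a gripper value outside its range is refused whole. The fingers move at their own pace and stop on an object; FORCE is the grip in N (left out, the last holds). Time passes only in rows, so rows that do not move let the fingers close. It gives the time, the measured TCP pose, the force and the opening at its end, in the units of the state.
- sensors.read_state(): the state, without advancing time (a new reading comes with each control period).
- read_camera(name): name is "scene" or "top" or "wrist"; returns a dict with "image" (384x512x3 uint8, red, green, blue), "z_map" (384x512 float32, m along the optical axis (not along the pixel's ray), 0 where there is no reading), "fx", "fy", "cx", "cy" (pixels), "R" (3x3) and "t" (3): a world point X has camera coordinates R X + t; the wrist camera has in their place "T_tool_cam" (4x4, takes a point from camera to tool coordinates, whose origin is the TCP and whose axes are the tool frame's). Camera axes: x right, y down, z forward; pixel columns grow to the right and rows downward; lengths in m; the calibration is good to about 2 mm. A picture is of the moment at which its call begins: read the wrist's pose just before it.
- sign_off(): hands the job in, once; it reports no verdict.
Trained networks look in a picture, given as the dict that the camera call returned (one of the last four; its "shot" number tells which), for a name from the list of things; names that differ only in an ending like _2 or _b are one class to them, and where a whole thing is asked for, a point or a joint stands for the part that bears it (a point fixed in the world has none). Each returns a list of dicts, best first, with "confidence" (0 to 1); they miss things now and then, are a little off and sometimes report something else, mostly with a low value. They report only what shows in the picture. A call takes as long as a camera call. They do not tell look-alikes from the thing itself.
- nets.search_frame(label, picture): "centre" ([x, y, z] in m, in world coordinates, good to about 4 mm: the middle of the surface that is visible of it).
The state is a dict: "clock": time; "joint_positions": joint angles; "joint_vel": joint speeds; "tau": joint torques, N m; "eef_pos": TCP position; "tool_rot": TCP orientation; "force": force on the tool from outside, world axes, zero at the start; "wrist_torque": the same for the moment, N m; "width": opening from 0.0 (shut) to 1.0 (fully open).
Only numpy, scipy, OpenCV 4.12 (cv2) and the standard library are available. Lean on these libraries where they do the work, as an engineer would, in place of code of your own. Each camera call takes 0.05 s, during which the arm holds its last target.

TASK

Pick up the wooden straightedge by its grip and, with its long edge, push the five dishes on the ware tray back until their fronts stand in one straight line and the row is home against the tray's back lip. Bed the row there for about a second with a light, steady push of about 7 newtons, never over 9 because bisque chips; touch the dishes with nothing but the straightedge, then lay it (no dropping) flat on the bench again, off the tray, and leave everything else alone.

Things in the scene. Friction and masses are not known exactly. Their poses are not given: they have to be found in the camera images.
- tray: Plywood ware tray lying fixed on the bench. Base 141 deep (its x) x 430 long (its y) x 18 thick; the dishes stand on its top face, 18 above the bench. Origin on the bench, under the tray; the base reaches from x = -65 (open front edge, robot side) to x = +76. A lip 15 wide and 20 high closes each end: their inner faces are at y = +-200. The back lip is listed as rail.
- rail: The tray's straight back lip, softwood, 16 thick, 400 long, 20 high, fixed and unyielding. Origin at the middle of its inner face (the face towards the robot, against which the row belongs), at the level of the tray's top face. Its x points away from the row into the rail, y along the rail, z up.
- straightedge_grip (a point): Wooden straightedge lying loose and flat on the bench between the robot and the tray: a blade 60 wide (x) x 340 long (y) x 10 thick, with a dark block grip upright on its middle, 20 thick (x) x 100 long (y), standing from 10 to 50 above the blade's underside; 200 g. The two long edges are alike, straight and parallel to the grip. Point on the grip's middle, 30 above the blade's underside, 20 below the grip's top. Axes as the blade's, z up.
- dish0_front (a point): One of five bisque-fired dishes standing loosely in a row on the tray, about 67 apart, in varying order. 50 wide along the rail, 26 high, upright walls 5 thick, 50 to 85 g. Hand-cut: no two are equally deep from front to back, somewhere between 46 and 55. Point on the middle of the front wall's outer face (robot side), 13 above the foot; x from front to back, square to the walls, z up.
- dish1_front (a point): One of five bisque-fired dishes standing loosely in a row on the tray, about 67 apart, in varying order. 50 wide along the rail, 26 high, upright walls 5 thick, 50 to 85 g. Hand-cut: no two are equally deep from front to back, somewhere between 46 and 55. Point on the middle of the front wall's outer face (robot side), 13 above the foot; x from front to back, square to the walls, z up.
- dish2_front (a point): One of five bisque-fired dishes standing loosely in a row on the tray, about 67 apart, in varying order. 50 wide along the rail, 26 high, upright walls 5 thick, 50 to 85 g. Hand-cut: no two are equally deep from front to back, somewhere between 46 and 55. Point on the middle of the front wall's outer face (robot side), 13 above the foot; x from front to back, square to the walls, z up.
- dish3_front (a point): One of five bisque-fired dishes standing loosely in a row on the tray, about 67 apart, in varying order. 50 wide along the rail, 26 high, upright walls 5 thick, 50 to 85 g. Hand-cut: no two are equally deep from front to back, somewhere between 46 and 55. Point on the middle of the front wall's outer face (robot side), 13 above the foot; x from front to back, square to the walls, z up.
- dish4_front (a point): One of five bisque-fired dishes standing loosely in a row on the tray, about 67 apart, in varying order. 50 wide along the rail, 26 high, upright walls 5 thick, 50 to 85 g. Hand-cut: no two are equally deep from front to back, somewhere between 46 and 55. Point on the middle of the front wall's outer face (robot side), 13 above the foot; x from front to back, square to the walls, z up.
- vase: Tall grey clay vase, 90 across, 130 high, standing on the bench beyond the tray; leave alone. Origin under its middle.
- beaker: Bisque beaker, 76 across, 85 high, standing beyond the tray; leave alone. Origin under its middle.
- lid: Bisque jar lid with a knob, 80 across, 33 high, beyond the tray; leave alone. Origin under its middle.
- rib: Flat wooden throwing rib, 55 x 128 x 6, lying on the bench to the right; leave alone. Origin under the middle of its straight part.
- loop_tool: Turning tool with a wooden handle and a wire loop, 182 long, lying on the bench to the left; leave alone. Origin under it, 90 from the handle's end.
- kiln_prop: White round kiln prop, 36 across, 62 high, standing beside the tray; leave alone. Origin under its middle.
- spare_dish: A sixth dish of the same kind standing on the bench beside the tray, not of the row; leave alone. Origin under its middle.
Mind the look-alikes: they are no part of the job. Leave any black or blue look-alike of the part that bears dish3_front alone.

How it is judged:
On the way, in this order (a step that is already met when the one before it is completed fails the run):
1. the straightedge is picked up off the bench (height (world z) of straightedge_grip above 0.042 m and contact force between the fingers and straightedge above 1 N), for 0.2 s.
2. the row is bedded: all five fronts in line, the row against the rail, and the held straightedge pushing it so that the rail or one dish feels 2.5 N or more (x of each of dish0_front, dish1_front, dish2_front, dish3_front, dish4_front in the frame of rail above -0.056 m and angle between the x axis of each of dish0_front, dish1_front, dish2_front, dish3_front, dish4_front and the x axis of rail, either way round below 0.035 rad and contact force between rail and anything else above 0.7 N and contact force between the fingers and straightedge above 1 N and (contact force between rail and anything else above 2.5 N or contact force between straightedge and dish0 above 2.5 N or contact force between straightedge and dish1 above 2.5 N or contact force between straightedge and dish2 above 2.5 N or contact force between straightedge and dish3 above 2.5 N or contact force between straightedge and dish4 above 2.5 N) and (contact force between straightedge and dish0 above 0.3 N or contact force between straightedge and dish1 above 0.3 N or contact force between straightedge and dish2 above 0.3 N or contact force between straightedge and dish3 above 0.3 N or contact force between straightedge and dish4 above 0.3 N)), for 0.5 s.
At the end, for the whole second after the job is handed in: All five dishes stand flat and still on the tray, their fronts at most 56 mm from the rail (one line within 2 mm, the deepest dish being 54 mm deep), each square to it within 0.035 rad; the straightedge lies flat and still on the bench, off the tray, let go (x of each of dish0_front, dish1_front, dish2_front, dish3_front, dish4_front in the frame of rail above -0.056 m and angle between the x axis of each of dish0_front, dish1_front, dish2_front, dish3_front, dish4_front and the x axis of rail, either way round below 0.035 rad and z of dish0_front in the frame of rail between 0.01 and 0.017 m and angle between each of dish0_front, dish1_front, dish2_front, dish3_front, dish4_front, straightedge_grip's own z axis and vertical below 0.05 rad and z of dish1_front in the frame of rail between 0.01 and 0.017 m and z of dish2_front in the frame of rail between 0.01 and 0.017 m and z of dish3_front in the frame of rail between 0.01 and 0.017 m and z of dish4_front in the frame of rail between 0.01 and 0.017 m and height (world z) of straightedge_grip below 0.034 m and linear speed of each of straightedge, dish0, dish1, dish2, dish3, dish4 below 0.01 m/s); the robot touches nothing.
It fails at once if the row is pressed against the rail, or a dish by the straightedge, with more than 9 N (contact force between rail and anything else above 9 N or contact force between straightedge and dish0 above 9 N or contact force between straightedge and dish1 above 9 N or contact force between straightedge and dish2 above 9 N or contact force between straightedge and dish3 above 9 N or contact force between straightedge and dish4 above 9 N).
It fails at once if the robot itself touches a dish of the row (contact force between any of the fingers, the arm and dish0 above 0.3 N or contact force between any of the fingers, the arm and dish1 above 0.3 N or contact force between any of the fingers, the arm and dish2 above 0.3 N or contact force between any of the fingers, the arm and dish3 above 0.3 N or contact force between any of the fingers, the arm and dish4 above 0.3 N).
It fails at once if a dish is tipped by more than 0.2 rad (angle between any of dish0_front, dish1_front, dish2_front, dish3_front, dish4_front's own z axis and vertical above 0.2 rad).
It fails at once if the straightedge is dropped: in the air, touched by nothing, with its underside more than 8 mm above the bench (contact force between the fingers and straightedge below 0.05 N and contact force between straightedge and anything else below 0.05 N and height (world z) of straightedge_grip above 0.038 m).
It fails at once if a thing that is not part of the job is shifted by more than 15 mm (distance of any of vase, beaker, lid, rib, loop_tool, kiln_prop, spare_dish from where it was at the start of the episode above 0.015 m).
It also fails if it takes over 66 s, if anything falls off the work surface, if the arm or the gripper's body presses on something with over 40 N, if the wrist force passes 120 N, or if a joint passes its speed limit or range.

## Working session

There is one attempt and no reset: what is moved stays moved. The work goes in short steps, Python scripts to look and compute and a shell command to move; the robot and the scene stay as the last step left them, time stands still between calls to the robot, and variables do not carry over. Pictures are saved under pics/ and viewed, and the job is handed in when it is done.

```bash
mkdir -p pics; ls
cat > h.py <<'E'
import numpy as np,cv2
from station import sensors, read_camera, sign_off, nets
def snap(n,f):
    p=read_camera(n); cv2.imwrite('pics/'+f,p['image'][:,:,::-1]); return p
def cloud(p):
    z=p['z_map']; v,u=np.mgrid[:z.shape[0],:z.shape[1]]
    c=np.stack([(u-p['cx'])/p['fx']*z,(v-p['cy'])/p['fy']*z,z],-1)
    w=(c-p['t'])@p['R']; w[z==0]=np.nan
    return w
E
python3 - <<'E'
from h import *
s=sensors.read_state(); print(s)
a=snap('top','t0.png'); b=snap('scene','s0.png')
np.savez('t0.npz',w=cloud(a),im=a['image'])
np.savez('s0.npz',w=cloud(b),im=b['image'])
for n in ['straightedge_grip','dish0_front','tray','rail','vase','kiln_prop','spare_dish','rib','loop_tool']:
    print(n,[(np.round(d['centre'],3),round(d['confidence'],2)) for d in nets.search_frame(n,a)])
E
```

```text
pics
{'clock': 0.0, 'joint_positions': array([-1.17828501e+00,  5.28141310e-02,  1.40172750e+00, -1.19497208e-06,
        1.68859027e+00, -7.02963278e-02]), 'joint_vel': array([ 2.78873284e-04, -3.68087898e-05,  6.53563879e-04, -9.16599277e-04,
       -1.83092583e-03, -1.70347509e-03]), 'tau': array([-9.47037952e-04, -3.81657565e+01, -3.60193205e+01, -1.57675427e-04,
        6.02289118e-03,  4.45551478e-06]), 'eef_pos': array([ 0.23429994, -0.46948342,  0.23048287]), 'tool_rot': array([-1.64032156,  1.56925708,  1.9640786 ]), 'force': array([-0.56419759,  0.68241908,  0.12744539]), 'wrist_torque': array([0.00530669, 0.03526796, 0.01233126]), 'width': 1.0041799717636861}
straightedge_grip [(array([0.424, 0.094, 0.008]), 0.88)]
dish0_front [(array([0.593, 0.175, 0.022]), 0.61), (array([ 0.808, -0.018,  0.04 ]), 0.33)]
tray []
rail [(array([0.67 , 0.05 , 0.038]), 0.69), (array([0.602, 0.039, 0.023]), 0.31)]
vase [(array([ 0.79 , -0.143,  0.091]), 0.87)]
kiln_prop [(array([ 0.64 , -0.355,  0.061]), 0.68), (array([0.6  , 0.113, 0.022]), 0.32)]
spare_dish [(array([0.686, 0.364, 0.014]), 0.62)]
rib [(array([ 0.52 , -0.352,  0.004]), 0.77)]
loop_tool [(array([0.498, 0.415, 0.012]), 0.8)]
```

View pics/t0.png

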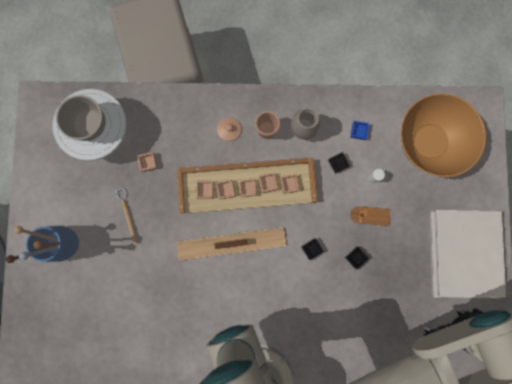

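View pics/s0.png

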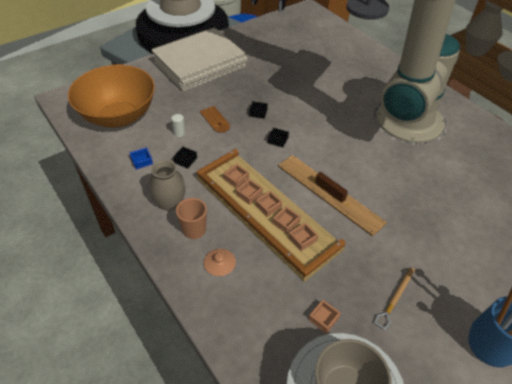

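The top view has +x up and +y left. The straightedge runs from (178,247) to (285,238), and the tray from (180,165) to (316,212) with dishes at u≈206, 227, 249, 270 and 291. The black and blue squares are look-alikes. Next I'll fit the geometry.

```bash
cat > fit.py <<'E'
from h import *
d=np.load('t0.npz'); w=d['w']; im=d['im'].astype(int)
big=cv2.resize(d['im'][140:270,160:340],None,fx=4.4,fy=4.4,interpolation=cv2.INTER_CUBIC); cv2.imwrite('pics/t0z.png',big[:,:,::-1])
x,y,z=w[...,0],w[...,1],w[...,2]
def rect(m,n):
    P=np.stack([x[m],y[m]],1).astype(np.float32); r=cv2.minAreaRect(P*1000); print(n,m.sum(),r)
R=(x>.33)&(x<.75)&(y>-.2)&(y<.35)
print('bench z',np.nanmedian(z[(x>.45)&(x<.5)&(abs(y)<.02)]))
g=R&(x<.5)&(z>.03)&(abs(y-.09)<.12); rect(g,'grip'); print(np.nanmedian(z[g]))
b=R&(x<.5)&(z>.005)&(z<.02)&(y>-.12)&(y<.3); rect(b,'blade'); print(np.nanmedian(z[b]))
rl=R&(x>.55)&(z>.03); 
n,l,st,c=cv2.connectedComponentsWithStats(rl.astype(np.uint8))
for i in range(1,n):
    if st[i,4]>15: m=l==i; rect(m,('hi',i)); print(np.nanmedian(z[m]))
E
python3 fit.py
```

```text
bench z 0.0012545360992712844
grip 212 ((425.3226318359375, 92.38810729980469), (19.889480590820312, 98.565185546875), 8.146040916442871)
0.048417140310973515
blade 1802 ((415.326416015625, 94.51698303222656), (169.1113739013672, 409.51898193359375), 0.038757409900426865)
0.009111310572994483
('hi', 1) 1065 ((609.0040283203125, 46.60197448730469), (141.55892944335938, 430.75897216796875), 5.306443214416504)
0.036584410525908044
('hi', 3) 111 ((617.2573852539062, -19.981632232666016), (53.445674896240234, 49.79913330078125), 13.609393119812012)
0.04132051723258399
('hi', 4) 115 ((613.7793579101562, -87.62440490722656), (52.518741607666016, 50.54359436035156), 11.721097946166992)
0.0418967622833159
('hi', 5) 114 ((594.0250244140625, 112.59162902832031), (52.72530746459961, 49.635643005371094), 12.374970436096191)
0.04212313237157879
('hi', 6) 109 ((599.1431884765625, 42.62921905517578), (51.276458740234375, 49.80508804321289), 0.9639298915863037)
0.04240534209194286
('hi', 7) 115 ((590.9480590820312, 177.43911743164062), (51.240760803222656, 47.64824295043945), 0.49753275513648987)
0.0420807346976371
```

```bash
cat > fit2.py <<'E'
from h import *
d=np.load('t0.npz'); w=d['w']; x,y,z=w[...,0],w[...,1],w[...,2]
# refine: per-column edges as fn of y
def edge(m,top,lo,hi,n):
    xs=[];ys=[]
    for u in range(m.shape[1]):
        v=np.where(m[:,u])[0]
        if len(v)==0: continue
        r=v.min() if top else v.max()
        if lo<y[r,u]<hi: xs.append(x[r,u]);ys.append(y[r,u])
    xs=np.array(xs);ys=np.array(ys)
    k=np.ones(len(xs),bool)
    for _ in range(4):
        c=np.polyfit(ys[k],xs[k],1); e=xs-np.polyval(c,ys); k=abs(e)<max(2*e[k].std(),.001)
    print(n,len(xs),'yaw deg',np.degrees(np.arctan(-c[0])),'x at y=.05:',np.polyval(c,.05),'rms',e[k].std()); return c
hsv=cv2.cvtColor(d['im'],cv2.COLOR_RGB2HSV)
wood=(hsv[...,1]>70)
blade=(x>.36)&(x<.48)&(y>-.09)&(y<.28)&((wood)|(z>.03))
blade=blade|((x>.36)&(x<.48)&(y>-.09)&(y<.28)&(z>.0065))
edge(blade,True,-.06,.24,'blade far');edge(blade,False,-.06,.24,'blade near')
g=(x>.36)&(x<.48)&(y>.03)&(y<.16)&(z>.03)
edge(g,True,.05,.135,'grip far');edge(g,False,.05,.135,'grip near')
rl=(x>.64)&(x<.72)&(z>.03)&(y>-.17)&(y<.27)
edge(rl,True,-.13,.22,'rail far');edge(rl,False,-.13,.22,'rail near')
tr=(x>.5)&(x<.72)&(z>.01)&(z<.03)
edge(tr,False,-.13,.22,'tray near')
E
python3 fit2.py
```

```text
blade far 96 yaw deg 8.293834916265574 x at y=.05: 0.45980065154522254 rms 0.0013099901910586856
blade near 96 yaw deg 8.271081621707848 x at y=.05: 0.40277322697666773 rms 0.0008843455780677354
grip far 28 yaw deg 7.878415916739895 x at y=.05: 0.4397107189297928 rms 0.0008556974493549775
grip near 28 yaw deg 8.480928853159789 x at y=.05: 0.423041485487522 rms 0.0009001131779228886
rail far 112 yaw deg 5.3533274399701805 x at y=.05: 0.6773519935960062 rms 0.0010213357000784095
rail near 112 yaw deg 5.39822221533779 x at y=.05: 0.6636931541881591 rms 0.0007579175434752016
tray near 111 yaw deg 5.3294415980465 x at y=.05: 0.5386987030485861 rms 0.0008902443842469406
```

View pics/t0z.png

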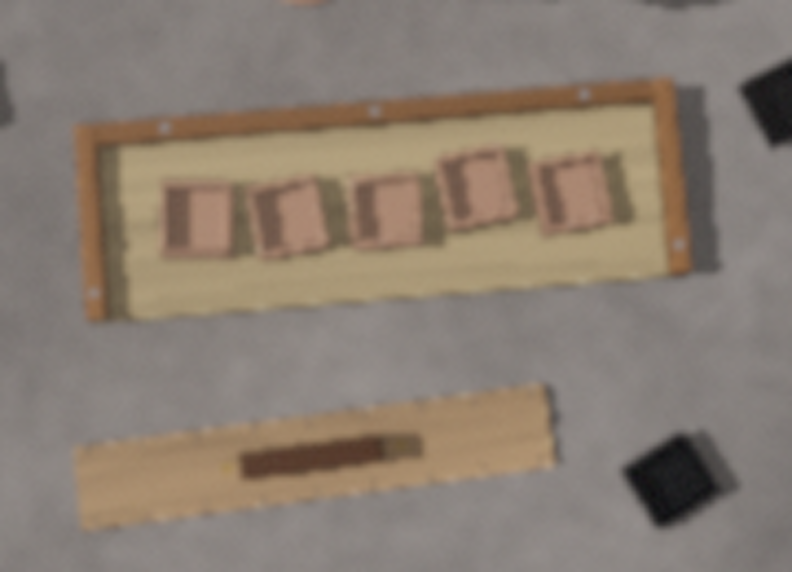

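```bash
cat > turn.py <<'E'
from h import *
import sys
from scipy.spatial.transform import Rotation as Ro
def need(yaw,tgt):
    s=sensors.read_state(); R=Ro.from_euler('xyz',s['tool_rot'])
    print('tcp',s['eef_pos'].round(4),'F',s['force'].round(2),'M',s['wrist_torque'].round(2),'w',round(s['width'],3),'t',round(s['clock'],2))
    c,sn=np.cos(np.radians(yaw)),np.sin(np.radians(yaw))
    print('tool x',R.as_matrix()[:,0].round(4),'tool y',R.as_matrix()[:,1].round(4))
    for sg in (1,-1):
        T=np.stack([[0,0,-1],sg*np.array([c,sn,0]),np.cross([0,0,-1],sg*np.array([c,sn,0]))],1)
        print('rotvec deg',np.degrees((Ro.from_matrix(T)*R.inv()).as_rotvec()).round(2))
    print('shift mm',((np.array(tgt)-s['eef_pos'])*1000).round(2), 'j',s['joint_positions'].round(2))
if __name__=='__main__': a=[float(v) for v in sys.argv[1:]]; need(a[0],a[1:])
E
python3 turn.py 8.28 .4253 .0924 .15
```

```text
tcp [ 0.2344 -0.4698  0.2313] F [-0.36  0.47  0.44] M [ 0.05 -0.01 -0.02] w 1.0 t 0.55
tool x [ 0.e+00 -1.e-04 -1.e+00] tool y [ 4.465e-01 -8.948e-01  1.000e-04]
rotvec deg [0.000e+00 1.000e-02 7.176e+01]
rotvec deg [ 1.0000e-02 -0.0000e+00 -1.0824e+02]
shift mm [190.88 562.18 -81.34] j [-1.18  0.05  1.4  -0.    1.69 -0.07]
```

```bash
python3 -m crank '0 0 4 10.6 31.2 0 1;0 0 4 10.6 31.2 0 1;0 0 4 10.6 31.2 0 1;0 0 4 10.6 31.2 0 1;0 0 4 10.6 31.2 -4 1;0 0 4 10.6 31.2 -4 1;0 0 4 10.6 31.2 -4 1;0 0 4 10.6 31.2 -4 1;0 0 4 10.6 31.2 -4 1;0 0 4 10.6 31.2 -4 1;0 0 4 10.6 31.2 -4 1;0 0 4 10.6 31.2 -4 1;0 0 4 10.6 31.2 -4 1;0 0 4 10.6 31.2 -4 1;0 0 4 10.6 31.2 0 1;0 0 4 10.6 31.2 0 1;0 0 4 10.6 31.2 0 1;0 0 3.76 10.6 31.2 0 1;0 0 0 0 0 0 1;0 0 0 0 0 0 1' 100
cat > wr.py <<'E'
from h import *
from scipy.spatial.transform import Rotation as Ro
def wsnap(f):
    s=sensors.read_state(); p=snap('wrist',f)
    T=p['T_tool_cam']; R=Ro.from_euler('xyz',s['tool_rot']).as_matrix()
    z=p['z_map']; v,u=np.mgrid[:z.shape[0],:z.shape[1]]
    c=np.stack([(u-p['cx'])/p['fx']*z,(v-p['cy'])/p['fy']*z,z],-1)
    w=(c@T[:3,:3].T+T[:3,3])@R.T+s['eef_pos']; w[z==0]=np.nan
    return p,w
E
python3 turn.py 8.28 .4253 .0924 .15
python3 - <<'E'
from wr import *
p,w=wsnap('w1.png'); np.savez('w1.npz',w=w,im=p['image']); print(p['T_tool_cam'].round(3),p['fx'])
E
```

```text
clock: 2.55
eef_pos: [0.4251, 0.0921, 0.1912]
tool_rot: [-0.936, 1.57, -2.361]
force: [-0.8, 0.6, -0.5]
width: 1.001
tcp [0.4251 0.0921 0.1912] F [-0.84  0.59 -0.45] M [ 0.    0.06 -0.03] w 1.001 t 2.55
tool x [-4.e-04 -4.e-04 -1.e+00] tool y [ 9.895e-01  1.448e-01 -4.000e-04]
rotvec deg [ 0.02 -0.02 -0.05]
rotvec deg [3.0000e-02 3.0000e-02 1.7995e+02]
shift mm [  0.21   0.33 -41.21] j [ 0.13 -0.19  1.71 -0.    1.62 -0.02]
[[ 0.    -0.308  0.951 -0.142]
 [ 1.    -0.001 -0.    -0.   ]
 [ 0.001  0.951  0.308 -0.079]
 [ 0.     0.     0.     1.   ]] 300.71274531178096
```

View pics/w1.png

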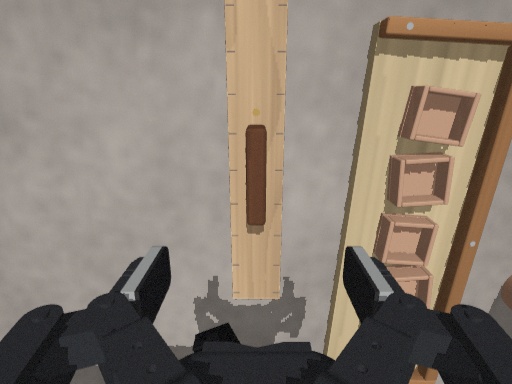

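The wrist view shows the grip at about (256,175), with the jaws straddling it and the tray to the right. I'll use this view to refine the fit.

Run:
```python
from h import *
d=np.load('w1.npz'); w=d['w']; x,y,z=w[...,0],w[...,1],w[...,2]
g=(x>.36)&(x<.49)&(y>.0)&(y<.18)&(z>.043)&(z<.058)
v,u=np.where(g); P=np.stack([x[g],y[g]],1)
r=cv2.minAreaRect((P*1000).astype(np.float32)); print(r,np.median(z[g]))
b=np.median(z[(x>.36)&(x<.49)&(y>.15)&(y<.26)&(z>.004)&(z<.018)]); print('blade top z',b)
print('bench',np.median(z[(x>.36)&(x<.39)&(y>.1)&(y<.26)]))
# rail inner edge: z>.03 near points at given rows
def fitedge(m,yr,side):
    xs=[];ys=[]
    for row in range(m.shape[0]):
        c=np.where(m[row])[0]
        if len(c)<2: continue
        k=c.min() if side=='l' else c.max()
        if yr[0]<y[row,k]<yr[1]: xs.append(x[row,k]);ys.append(y[row,k])
    xs=np.array(xs);ys=np.array(ys);k=np.ones(len(xs),bool)
    for _ in range(5):
        c=np.polyfit(ys[k],xs[k],1);e=xs-np.polyval(c,ys);k=abs(e)<max(2*e[k].std(),.0007)
    print(len(xs),k.sum(),'yaw',np.degrees(np.arctan(-c[0])),'x@.05',np.polyval(c,.05),'x@.15',np.polyval(c,.15),e[k].std())
fitedge((x>.63)&(x<.71)&(z>.034)&(z<.05),(0.08,.23),'l')
fitedge((x>.5)&(x<.6)&(z>.012)&(z<.025),(0.0,.23),'l')
for lo in ((.36,.49),):
    m=(x>.36)&(x<.49)&(z>.006)&(z<.02); fitedge(m,(.05,.26),'l'); fitedge((x>.36)&(x<.49)&(z>.006)&(z<.02),(.05,.26),'r')
```

```text
((424.209228515625, 90.42127990722656), (19.731952667236328, 97.82003784179688), 8.011604309082031) 0.049232039448853876
blade top z 0.009607637062433033
bench 0.0005674625789453963
133 110 yaw 5.323740054221621 x@.05 0.6617071198151555 x@.15 0.6523886079022689 0.0003222860224206436
211 211 yaw 5.333131878207724 x@.05 0.536321097215693 x@.15 0.5269860508871037 0.00023286611173510457
201 199 yaw 8.271052419402812 x@.05 0.4004138674703749 x@.15 0.3858770396608055 0.00032311853356835373
207 205 yaw 8.212055115970086 x@.05 0.4597339793297645 x@.15 0.445302281489959 0.00032618207918061666
```

```bash
python3 -m crank '0 0 0 -0.8 -1.4 -30 1;0 0 0 0 0 -30 1;0 0 0 0 0 -30 1;0 0 0 0 0 -30 1;0 0 0 0 0 -30 1;0 0 0 0 0 -16 1;0 0 0 0 0 -10 1;0 0 0 0 0 0 1;0 0 0 0 0 0 1' 100; python3 turn.py 8.24 .4243 .0907 .015
```

```text
clock: 3.5
eef_pos: [0.425, 0.0901, 0.0162]
tool_rot: [1.51, 1.569, 0.082]
force: [-0.5, -0.4, 0.3]
width: 1.005
tcp [0.425  0.0901 0.0162] F [-0.48 -0.42  0.31] M [-0.01 -0.   -0.03] w 1.005 t 3.5
tool x [ 1.5e-03  1.0e-04 -1.0e+00] tool y [0.9897 0.1431 0.0015]
rotvec deg [-0.01  0.08  0.01]
rotvec deg [ 1.3000e-01  1.0000e-02 -1.7999e+02]
shift mm [-0.71  0.62 -1.25] j [ 0.12 -0.    1.91 -0.    1.24 -0.02]
```

```bash
python3 -m crank '0 0 0 -0.5 0.4 0 0.5;0 0 0 0 0 0 0.3;0 0 0 0 0 0 0;0 0 0 0 0 0 0;0 0 0 0 0 0 0;0 0 0 0 0 0 0' 100; python3 turn.py 8.24 .4243 .0907 .015
```

```text
clock: 4.1
eef_pos: [0.4243, 0.0909, 0.0157]
tool_rot: [1.535, 1.57, 0.109]
force: [0.6, 0.4, 3.0]
width: 0.224
tcp [0.4243 0.0909 0.0157] F [0.62 0.35 3.03] M [0.02 0.09 0.01] w 0.224 t 4.1
tool x [ 9.e-04  1.e-04 -1.e+00] tool y [9.896e-01 1.441e-01 9.000e-04]
rotvec deg [-0.01  0.05 -0.04]
rotvec deg [-8.0000e-02 -1.0000e-02  1.7996e+02]
shift mm [ 0.02 -0.18 -0.74] j [ 0.13 -0.    1.91 -0.    1.24 -0.02]
```

```bash
python3 -m crank '0 0 0 0 0 4 0;0 0 0 0 0 8 0;0 0 0 0 0 9 0;0 0 0 0 0 9 0;0 0 -0.5 0 0 0 0;0 0 -0.6 6 -5 0 0;0 0 -0.6 14 -8 0 0;0 0 -0.6 20 -10 0 0;0 0 -0.6 20 -10 0 0;0 0 0 18 -9 0 0;0 0 0 12 -6 0 0;0 0 0 7 -3 0 0;0 0 0 2 -0.6 0 0;0 0 0 0 0 0 0;0 0 0 0 0 0 0;0 0 0 0 0 0 0' 110; python3 turn.py 5.33 .5286 .0393 .045;python3 - <<'E'
from wr import *
p,w=wsnap('w2.png'); np.savez('w2.npz',w=w,im=p['image'])
b=snap('top','t2.png'); np.savez('t2.npz',w=cloud(b),im=b['image'])
E
```

```text
clock: 5.7
eef_pos: [0.5225, 0.0395, 0.0453]
tool_rot: [-2.437, 1.571, 2.37]
force: [-0.2, 0.5, -2.4]
width: 0.214
tcp [0.5225 0.0395 0.0453] F [-0.17  0.49 -2.43] M [ 0.01  0.02 -0.03] w 0.214 t 5.7
tool x [-0.  0. -1.] tool y [ 0.9956  0.0941 -0.    ]
rotvec deg [-0.   -0.   -0.07]
rotvec deg [  0.    -0.   179.93]
shift mm [ 6.06 -0.22 -0.33] j [ 0.    0.2   1.63  0.    1.32 -0.09]
```

View pics/w2.png

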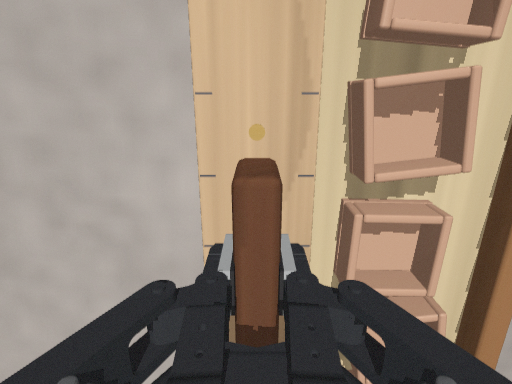

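View pics/t2.png

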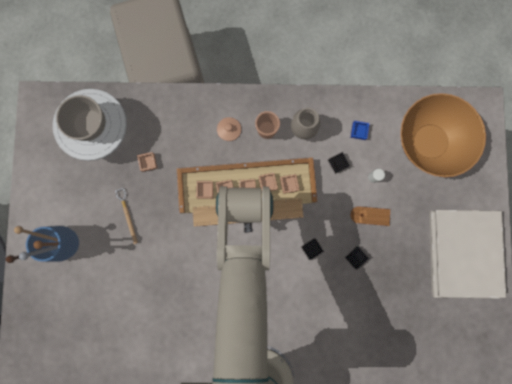

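The straightedge is held over the tray's front: blade at columns 190–325, dishes to the right at about 350 and beyond. Next I'll compare blade and rail angles in this image.

```bash
cat > ang.py <<'E'
from h import *
import sys
d=np.load(sys.argv[1]); zb=float(sys.argv[2]); w=d['w']; x,y,z=w[...,0],w[...,1],w[...,2]
n=np.array([.99567,.0929]); t=np.array([-.0929,.99567])
N=x*n[0]+y*n[1]; Tt=x*t[0]+y*t[1]+.0102
def fe(m,yr,side,name):
    xs=[];ys=[]
    for row in range(m.shape[0]):
        c=np.where(m[row])[0]
        if len(c)<2: continue
        k=c.min() if side=='l' else c.max()
        if yr[0]<Tt[row,k]<yr[1]: xs.append(N[row,k]);ys.append(Tt[row,k])
    if len(xs)<10: print(name,'few');return
    xs=np.array(xs);ys=np.array(ys);k=np.ones(len(xs),bool)
    for _ in range(5):
        c=np.polyfit(ys[k],xs[k],1);e=xs-np.polyval(c,ys);k=abs(e)<max(2*e[k].std(),.0005)
    print(name,k.sum(),'rel yaw deg',round(np.degrees(np.arctan(-c[0])),3),'n@0',round(np.polyval(c,0),4),'range',ys[k].min().round(3),ys[k].max().round(3),'rms',e[k].std().round(5))
fe((N>.645)&(N<.68)&(z>.034)&(z<.046),(-.2,.19),'l','rail')
m=(abs(z-zb)<.004)&(N<.62)&(N>.4)
fe(m,(.055,.19),'l','blade near'); fe(m,(.055,.19),'r','blade far')
q=m&(Tt>.06); A=np.stack([N[q],Tt[q],np.ones(q.sum())],1); c=np.linalg.lstsq(A,z[q],rcond=None)[0]; print('blade top tilt n,t',c.round(4),'z med',np.median(z[q]), 'tray z',np.median(z[(N>.63)&(N<.655)&(z<.03)]) if ((N>.63)&(N<.655)&(z<.03)).any() else None)
E
python3 ang.py w2.npz .040
```

```text
rail 125 rel yaw deg 0.249 n@0 0.6632 range -0.082 0.014 rms 0.00034
blade near 143 rel yaw deg -0.033 n@0 0.494 range 0.055 0.118 rms 0.00019
blade far 147 rel yaw deg -9.136 n@0 0.5731 range 0.055 0.117 rms 0.02311
blade top tilt n,t [ 0.033  -0.0007  0.022 ] z med 0.03920076972255092 tray z 0.01753005879023502
```

```bash
python3 -m crank '0 0 0 0 0 -2 0;0 0 0 0 0 -3 0;0 0 0 3 0.3 0 0;0 0 0 3 0.3 0 0;0 0 0 3 0.3 0 0;0 0 0 2 0.2 0 0;0 0 0 1 0 0 0;0 0 0 0 0 0 0;0 0 0 0 0 0 0' ; python3 turn.py 5.32 .5286 .0393 .04
```

```text
clock: 6.7
eef_pos: [0.5349, 0.0403, 0.0403]
tool_rot: [-0.733, 1.571, -2.21]
force: [0.2, -0.0, -1.5]
width: 0.217
tcp [0.5349 0.0403 0.0403] F [ 0.22 -0.01 -1.45] M [ 0.06  0.01 -0.02] w 0.217 t 6.7
tool x [-0. -0. -1.] tool y [ 0.9956  0.0937 -0.    ]
rotvec deg [ 0.   -0.   -0.06]
rotvec deg [  0.     0.   179.94]
shift mm [-6.27 -1.01 -0.3 ] j [ 0.01  0.24  1.59 -0.    1.31 -0.09]
```

```bash
r(){ python3 turn.py 5.32 .5797 .0447 .04|grep -v rotv; }; python3 -m crank '0 0 0 1 0.09 0 0;0 0 0 1 0.09 0 0;0 0 0 1 0.09 0 0;0 0 0 1 0.09 0 0;0 0 0 1 0.09 0 0;0 0 0 1 0.09 0 0;0 0 0 1 0.09 0 0;0 0 0 1 0.09 0 0;0 0 0 1 0.09 0 0;0 0 0 1 0.09 0 0;0 0 0 1 0.09 0 0;0 0 0 1 0.09 0 0;0 0 0 1 0.09 0 0;0 0 0 1 0.09 0 0;0 0 0 1 0.09 0 0;0 0 0 1 0.09 0 0;0 0 0 1 0.09 0 0;0 0 0 1 0.09 0 0;0 0 0 1 0.09 0 0;0 0 0 1 0.09 0 0'; r
python3 - <<'E'
from wr import *
p,w=wsnap('w3.png'); np.savez('w3.npz',w=w,im=p['image'])
E
```

```text
clock: 8.7
eef_pos: [0.555, 0.0422, 0.0403]
tool_rot: [2.472, 1.571, 0.995]
force: [-1.9, -0.4, -2.1]
width: 0.215
tcp [0.555  0.0422 0.0403] F [-1.92 -0.42 -2.09] M [-0.07  0.34 -0.07] w 0.215 t 8.7
tool x [ 0.  0. -1.] tool y [0.9956 0.0937 0.    ]
shift mm [24.73  2.54 -0.26] j [ 0.01  0.29  1.53  0.    1.32 -0.08]
```

View pics/w3.png

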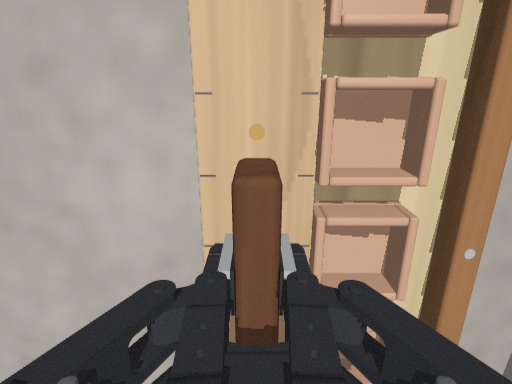

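The blade (right edge at about column 320) now has the near dishes flush and squared to it. The rail is still clear, at columns 430–512.

```bash
python3 ang.py w3.npz .0345; python3 -m crank '0 0 0 1 0.09 0 0;0 0 0 1 0.09 0 0;0 0 0 1 0.09 0 0;0 0 0 1 0.09 0 0;0 0 0 1 0.09 0 0;0 0 0 1 0.09 0 0;0 0 0 1 0.09 0 0;0 0 0 1 0.09 0 0;0 0 0 1 0.09 0 0;0 0 0 1 0.09 0 0;0 0 0 1 0.09 0 0;0 0 0 1 0.09 0 0;0 0 0 0.8 0.08 0 0;0 0 0 0.6 0.05 0 0;0 0 0 0.4 0.04 0 0;0 0 0 0 0 0 0'; python3 turn.py 5.32 .5797 .0447 .04|grep -v rotv
python3 - <<'E'
from wr import *
p,w=wsnap('w4.png'); np.savez('w4.npz',w=w,im=p['image'])
b=snap('scene','s4.png'); a=snap('top','t4.png'); np.savez('t4.npz',w=cloud(a),im=a['image'])
cv2.imwrite('pics/t4z.png',cv2.resize(a['image'][140:240,160:340],None,fx=4.4,fy=4.4,interpolation=cv2.INTER_CUBIC)[:,:,::-1])
E
python3 ang.py w4.npz .0345
```

```text
rail 302 rel yaw deg 0.076 n@0 0.6635 range -0.057 0.117 rms 0.00031
blade near 142 rel yaw deg -0.039 n@0 0.5265 range 0.055 0.117 rms 0.0002
blade far 136 rel yaw deg 0.158 n@0 0.5864 range 0.056 0.116 rms 0.0002
blade top tilt n,t [0.0025 0.0001 0.0326] z med 0.03400202206485383 tray z 0.01814674671146668
clock: 10.35
eef_pos: [0.5688, 0.0434, 0.0404]
tool_rot: [1.504, 1.57, 0.027]
force: [-1.3, 0.4, -2.7]
width: 0.221
tcp [0.5688 0.0434 0.0404] F [-1.32  0.39 -2.73] M [-0.01  0.25 -0.01] w 0.221 t 10.35
tool x [ 4.e-04  0.e+00 -1.e+00] tool y [9.956e-01 9.370e-02 4.000e-04]
shift mm [10.85  1.31 -0.35] j [ 0.01  0.32  1.49  0.    1.33 -0.08]
rail 323 rel yaw deg -0.581 n@0 0.6511 range -0.07 0.117 rms 0.00749
blade near 143 rel yaw deg 0.01 n@0 0.5405 range 0.055 0.117 rms 0.00021
blade far 130 rel yaw deg 0.122 n@0 0.6003 range 0.055 0.117 rms 0.0002
blade top tilt n,t [ 0.0026 -0.0002  0.0326] z med 0.034074350531905676 tray z 0.022297650779265366
```

View pics/t4z.png

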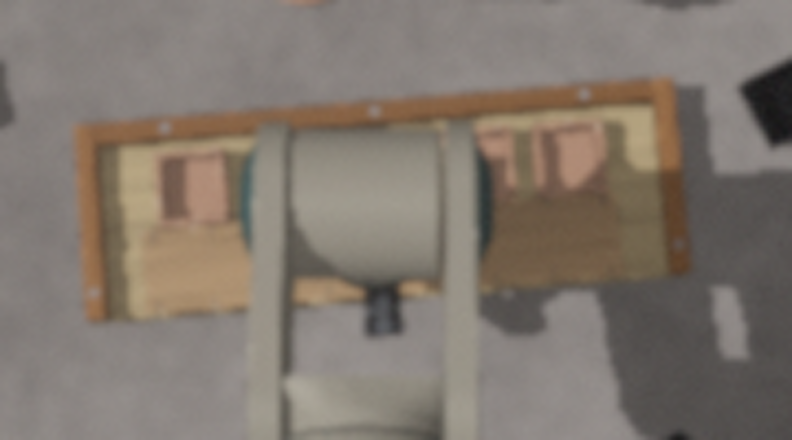

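View pics/w4.png

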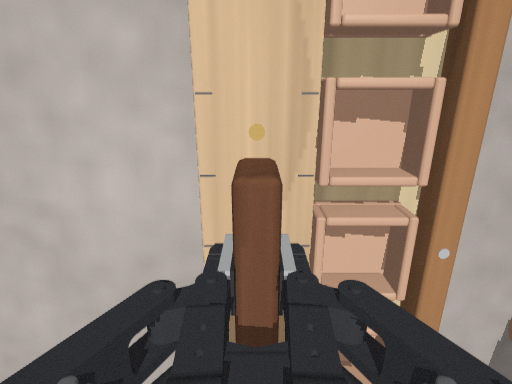

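The rail gap is now about 9 mm and the dishes are all flush. I'll go forward 6 mm and then creep.

```bash
python3 -m crank '0 0 0 0.7 0.06 0 0;0 0 0 0.7 0.07 0 0;0 0 0 0.7 0.06 0 0;0 0 0 0.7 0.07 0 0;0 0 0 0.7 0.06 0 0;0 0 0 0.7 0.07 0 0;0 0 0 0.6 0.06 0 0;0 0 0 0.5 0.05 0 0;0 0 0 0.4 0.04 0 0'; python3 -m crank '0 0 0 0.3 0.03 0 0;0 0 0 0.3 0.03 0 0'; python3 -m crank '0 0 0 0.3 0.03 0 0;0 0 0 0.3 0.03 0 0'
```

```text
clock: 11.4
eef_pos: [0.5744, 0.0439, 0.0403]
tool_rot: [1.371, 1.571, -0.106]
force: [-2.7, -0.2, -0.2]
width: 0.218
clock: 11.6
eef_pos: [0.575, 0.0439, 0.0403]
tool_rot: [1.404, 1.571, -0.073]
force: [-3.1, 0.4, -0.5]
width: 0.217
clock: 11.8
eef_pos: [0.5756, 0.044, 0.0403]
tool_rot: [1.473, 1.571, -0.004]
force: [-2.0, 0.1, -1.4]
width: 0.218
```

```bash
for i in 1; do python3 -m crank '0 0 0 0.3 0.03 0 0;0 0 0 0.2 0.02 0 0'; python3 -m crank '0 0 0 0.2 0.02 0 0;0 0 0 0.2 0.02 0 0'; python3 -m crank '0 0 0 0.2 0.02 0 0';python3 -m crank '0 0 0 0.2 0.02 0 0'; done
```

```text
clock: 12.0
eef_pos: [0.5761, 0.0441, 0.0403]
tool_rot: [1.491, 1.571, 0.015]
force: [-2.5, 0.2, -2.4]
width: 0.218
clock: 12.2
eef_pos: [0.5765, 0.0441, 0.0403]
tool_rot: [2.228, 1.571, 0.751]
force: [-2.3, -0.2, -1.9]
width: 0.219
clock: 12.3
eef_pos: [0.5767, 0.0441, 0.0403]
tool_rot: [2.232, 1.571, 0.755]
force: [-2.3, -0.4, -1.1]
width: 0.215
clock: 12.4
eef_pos: [0.5769, 0.0442, 0.0403]
tool_rot: [1.714, 1.571, 0.238]
force: [-2.9, -0.5, -0.2]
width: 0.217
```

```bash
python3 -m crank '0 0 0 0.2 0.02 0 0'; python3 -m crank '0 0 0 0.2 0.02 0 0';python3 -m crank '0 0 0 0.2 0.02 0 0'
```

```text
clock: 12.5
eef_pos: [0.5771, 0.0442, 0.0403]
tool_rot: [1.454, 1.571, -0.023]
force: [-1.5, -0.2, -2.4]
width: 0.219
clock: 12.6
eef_pos: [0.5773, 0.0442, 0.0403]
tool_rot: [1.414, 1.571, -0.063]
force: [-1.8, -0.7, -1.0]
width: 0.219
clock: 12.7
eef_pos: [0.5775, 0.0442, 0.0403]
tool_rot: [1.751, 1.571, 0.274]
force: [-2.7, 0.1, -1.7]
width: 0.216
```

```bash
python3 - <<'E'
from wr import *
p,w=wsnap('w5.png'); np.savez('w5.npz',w=w,im=p['image'])
E
python3 ang.py w5.npz .0345
```

```text
rail 326 rel yaw deg -1.683 n@0 0.654 range -0.095 0.117 rms 0.00638
blade near 143 rel yaw deg 0.035 n@0 0.5493 range 0.055 0.117 rms 0.00019
blade far 129 rel yaw deg 0.168 n@0 0.6091 range 0.056 0.117 rms 0.00018
blade top tilt n,t [ 0.0023 -0.      0.0327] z med 0.0340181271505206 tray z 0.022277726808189596
```

View pics/w5.png

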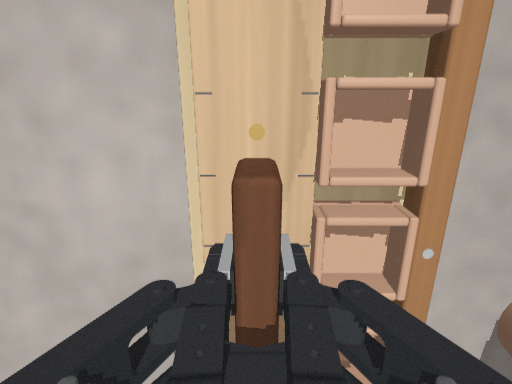

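The dish at (380,130) is almost at the rail. I'll keep creeping one row at a time.

```bash
python3 -m crank '0 0 0 0.2 0.02 0 0'|grep force; python3 -m crank '0 0 0 0.15 0.01 0 0'|grep force;python3 -m crank '0 0 0 0.15 0.02 0 0'|grep force
```

```text
force: [-1.7, -0.6, -1.4]
force: [-2.4, -0.5, -1.8]
force: [-3.1, -0.8, -2.2]
```

```bash
python3 -m crank '0 0 0 0.15 0.01 0 0'|grep force; python3 -m crank '0 0 0 0.15 0.02 0 0'|grep force
```

```text
force: [-1.7, -0.2, -2.8]
force: [-1.2, -1.1, -2.2]
```

```bash
python3 -m crank '0 0 0 0.15 0.01 0 0'|grep -E 'force|eef'; python3 -m crank '0 0 0 0 0 0 0'|grep force
```

```text
eef_pos: [0.5784, 0.0443, 0.0403]
force: [-2.8, 0.3, -1.5]
force: [-2.0, -0.8, -1.5]
```

```bash
python3 -m crank '0 0 0 0.15 0.01 0 0'|grep force; python3 -m crank '0 0 0 0.15 0.02 0 0'|grep force
```

```text
force: [-3.0, -1.2, -1.2]
force: [-4.0, -0.7, -0.3]
```

```bash
python3 -m crank '0 0 0 0.15 0.01 0 0'|grep force; python3 -m crank '0 0 0 0.15 0.02 0 0'|grep force
```

```text
force: [-5.8, -0.3, 0.4]
force: [-6.8, -1.7, 1.1]
```

```bash
python3 -m crank '0 0 0 0.15 0.01 0 0'|grep -E 'force|eef'; python3 -m crank '0 0 0 0 0 0 0'|grep force
```

```text
eef_pos: [0.5786, 0.0443, 0.0404]
force: [-7.9, -2.3, 2.7]
force: [-7.3, -0.3, 1.9]
```

```bash
python3 -m crank '0 0 0 -0.1 -0.01 0 0;0 0 0 0 0 0 0'; python3 -m crank '0 0 0 0 0 0 0;0 0 0 0 0 0 0'|grep force; python3 -m crank '0 0 0 0 0 0 0;0 0 0 0 0 0 0'
python3 - <<'E'
from wr import *
p,w=wsnap('w6.png'); np.savez('w6.npz',w=w,im=p['image'])
print(sensors.read_state()['force'])
E
python3 ang.py w6.npz .0345
```

```text
clock: 14.25
eef_pos: [0.5786, 0.0443, 0.0403]
tool_rot: [-1.439, 1.569, -2.916]
force: [-6.1, -0.3, 1.8]
width: 0.216
force: [-7.2, -0.9, -0.2]
clock: 14.65
eef_pos: [0.5786, 0.0443, 0.0403]
tool_rot: [-1.468, 1.57, -2.945]
force: [-6.1, -1.4, 1.1]
width: 0.221
[-5.91136683 -2.02030613  1.75077069]
rail 327 rel yaw deg -1.583 n@0 0.6545 range -0.095 0.117 rms 0.00649
blade near 141 rel yaw deg 0.108 n@0 0.5503 range 0.055 0.117 rms 0.00021
blade far 131 rel yaw deg 0.235 n@0 0.6101 range 0.055 0.117 rms 0.00019
blade top tilt n,t [ 0.0007 -0.0008  0.0338] z med 0.03405806265855944 tray z 0.02224979086110351
```

View pics/w6.png

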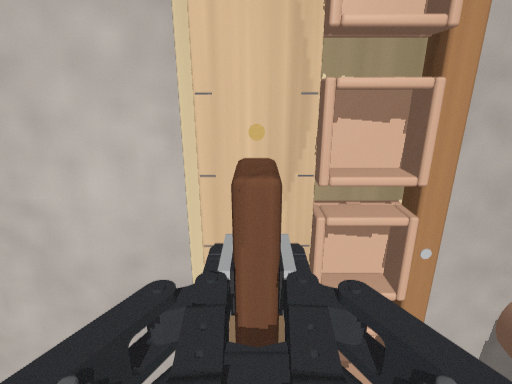

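Bedded: about 6–7 N steady, blade parallel to the rail within 0.1–0.2°. I'll hold a little longer, then ease back.

```bash
python3 -m crank '0 0 0 0 0 0 0;0 0 0 0 0 0 0;0 0 0 0 0 0 0;0 0 0 0 0 0 0'|grep force; python3 -m crank '0 0 0 -0.3 -0.03 0 0;0 0 0 -0.5 -0.05 0 0;0 0 0 -1 -0.09 0 0;0 0 0 -2 -0.2 0 0;0 0 0 -4 -0.4 0 0;0 0 0 -6 -0.6 0 0;0 0 0 -8 -0.7 0 0;0 0 0 -8 -0.7 0 0;0 0 0 -5 -0.5 0 0;0 0 0 -3 -0.3 0 0;0 0 0 0 0 0 0'
python3 - <<'E'
from wr import *
p,w=wsnap('w7.png'); np.savez('w7.npz',w=w,im=p['image'])
b=snap('scene','s7.png')
cv2.imwrite('pics/s7z.png',cv2.resize(b['image'][140:280,180:360],None,fx=4.2,fy=4.2,interpolation=cv2.INTER_CUBIC)[:,:,::-1])
E
python3 ang.py w7.npz .0345
```

```text
force: [-6.6, -1.2, 0.6]
clock: 16.2
eef_pos: [0.541, 0.0408, 0.0404]
tool_rot: [1.538, 1.571, 0.061]
force: [0.3, -0.2, -1.1]
width: 0.218
rail 290 rel yaw deg 0.958 n@0 0.6546 range -0.064 0.11 rms 0.00643
blade near 141 rel yaw deg -0.012 n@0 0.5125 range 0.055 0.117 rms 0.00021
blade far 146 rel yaw deg 15.88 n@0 0.6234 range 0.055 0.116 rms 0.01718
blade top tilt n,t [ 0.003  -0.0003  0.0326] z med 0.034174955831720616 tray z 0.022265916359367647
```

View pics/w7.png

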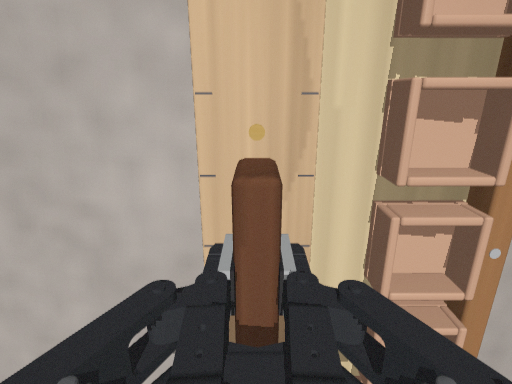

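View pics/s7z.png

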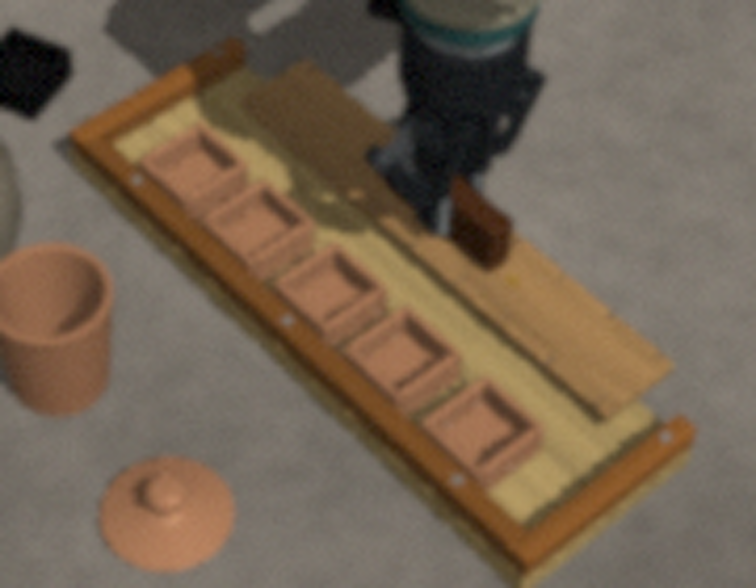

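The fronts look aligned and the blade is clear of the row. Next I carry it back off the tray to its old place, then check before lowering.

```bash
python3 -m crank '0 0 0 -8 -0.7 0 0;0 0 0 -15 -1.4 0 0;0 0 0 -15 -1.4 0 0;0 0 0 -15 -1.4 0 0;0 0 0 -15 5 0 0;0 0 0 -15 12 0 0;0 0 0 -14 15 0 0;0 0 0 -12 13 0 0;0 0 0 -5 8 0 0;0 0 0 -2 2 0 0;0 0 0 0 0 0 0;0 0 0 0 0 0 0'
python3 - <<'E'
from wr import *
p,w=wsnap('w8.png'); np.savez('w8.npz',w=w,im=p['image'])
a=snap('top','t8.png'); np.savez('t8.npz',w=cloud(a),im=a['image'])
cv2.imwrite('pics/t8z.png',cv2.resize(a['image'][140:270,160:340],None,fx=4.2,fy=4.2,interpolation=cv2.INTER_CUBIC)[:,:,::-1])
W=cloud(a);print(W[249,313],W[258,357])
E
```

```text
clock: 17.5
eef_pos: [0.4257, 0.0905, 0.0404]
tool_rot: [1.159, 1.57, -0.318]
force: [-0.5, 0.6, -1.0]
width: 0.223
[ 0.4091712  -0.16669393  0.00675428] [ 0.38232019 -0.30618545  0.00072038]
```

View pics/t8z.png

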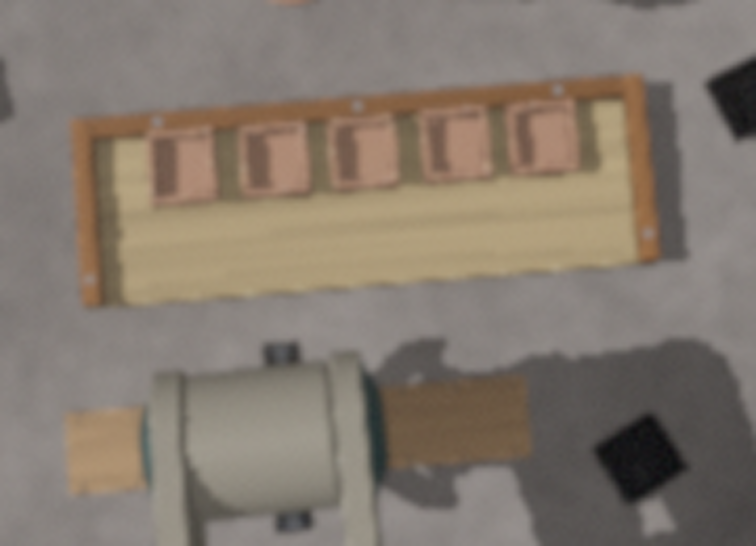

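View pics/w8.png

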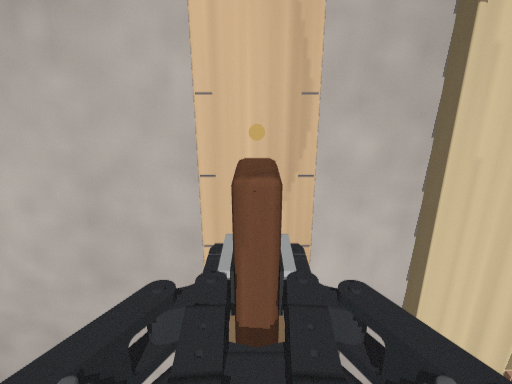

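The top view shows five fronts in one line against the rail, and bench under the blade clear of the black look-alike. Now to measure the fronts.

```bash
cat > fr.py <<'E'
from h import *
import sys
d=np.load(sys.argv[1]); w=d['w']; x,y,z=w[...,0],w[...,1],w[...,2]
n=np.array([.99567,.0929]); t=np.array([-.0929,.99567])
N=x*n[0]+y*n[1]; T=x*t[0]+y*t[1]+.0102
hs=cv2.cvtColor(d['im'],cv2.COLOR_RGB2HSV); 
m=(z>.030)&(N<.6635)&(N>.54)&(abs(T)<.185)
# front row pixel per column
X=[];Y=[]
for u in range(m.shape[1]):
    v=np.where(m[:,u])[0]
    if len(v)>8: X.append(N[v.max(),u]);Y.append(T[v.max(),u])
X=np.array(X);Y=np.array(Y);o=np.argsort(Y);X=X[o];Y=Y[o]
for g in np.split(np.arange(len(X)),np.where(np.diff(Y)>.009)[0]+1):
    if len(g)<8: continue
    g=g[1:-1]; c=np.polyfit(Y[g]-Y[g].mean(),X[g],1)
    print(len(g),'T',Y[g].mean().round(3),'front n',X[g].mean().round(4),'ang',np.arctan(-c[0]).round(3))
rl=(x>.64)&(x<.72)&(z>.03)&(abs(T)<.19)&(N>.6635); 
q=[(T[np.where(rl[:,u])[0].min(),u],N[np.where(rl[:,u])[0].min(),u]) for u in range(512) if rl[:,u].any()]
q=np.array(q); c=np.polyfit(q[:,0],q[:,1],1); print('rail far n@0',c[1].round(4),'slope',c[0].round(4))
E
python3 fr.py t8.npz
```

```text
rail far n@0 0.679 slope 0.0013
```

```bash
sed -i 's/>8: X/>3: X/; s/len(g)<8/len(g)<6/; s/np.diff(Y)>.009/np.diff(Y)>.006/' fr.py; sed -i 's/^X=np.array/print(len(X),m.sum())\nX=np.array/' fr.py; python3 fr.py t8.npz
```

```text
77 553
11 T -0.126 front n 0.6121 ang -0.045
5 T -0.054 front n 0.6118 ang -0.046
15 T -0.001 front n 0.6114 ang 0.012
8 T 0.057 front n 0.6114 ang -0.059
14 T 0.138 front n 0.6115 ang -0.017
rail far n@0 0.679 slope 0.0013
```

```bash
python3 -m crank '0 0 0 0 0 -5 0;0 0 0 0 0 -8 0;0 0 0 0 0 -6 0;0 0 0 0 0 -2.5 0;0 0 0 0 0 -1 0;0 0 0 0 0 0 0;0 0 0 0 0 0 0'; python3 -m crank '0 0 0 0 0 -0.6 0;0 0 0 0 0 -0.6 0;0 0 0 0 0 0 0'; python3 -m crank '0 0 0 0 0 -0.5 0;0 0 0 0 0 -0.4 0;0 0 0 0 0 0 0'
```

```text
clock: 18.3
eef_pos: [0.4255, 0.0909, 0.018]
tool_rot: [1.592, 1.57, 0.115]
force: [-0.3, 0.3, -2.0]
width: 0.222
clock: 18.6
eef_pos: [0.4253, 0.0909, 0.0166]
tool_rot: [1.413, 1.571, -0.064]
force: [-0.2, 0.9, -2.5]
width: 0.217
clock: 18.9
eef_pos: [0.4254, 0.0909, 0.0158]
tool_rot: [1.586, 1.571, 0.109]
force: [-0.2, -0.5, -2.0]
width: 0.217
```

```bash
python3 -m crank '0 0 0 0 0 -0.4 0;0 0 0 0 0 0 0'; python3 -m crank '0 0 0 0 0 -0.4 0;0 0 0 0 0 0 0';  python3 -m crank '0 0 0 0 0 -0.3 0;0 0 0 0 0 0 0'
```

```text
clock: 19.1
eef_pos: [0.4254, 0.0909, 0.0158]
tool_rot: [1.211, 1.571, -0.265]
force: [-3.5, -0.3, 5.0]
width: 0.219
clock: 19.3
eef_pos: [0.4253, 0.0909, 0.0157]
tool_rot: [-0.976, 1.571, -2.453]
force: [-5.6, -1.6, 9.6]
width: 0.217
clock: 19.5
eef_pos: [0.4254, 0.0909, 0.0157]
tool_rot: [-0.897, 1.571, -2.374]
force: [-7.5, -0.4, 13.1]
width: 0.216
```

On the bench. I'll relax the pressure and release slowly.

```bash
python3 -m crank '0 0 0 0 0 -0 0;0 0 0 0 0 0.7 0;0 0 0 0 0 0 0.3;0 0 0 0 0 0 0.4;0 0 0 0 0 0 0.6;0 0 0 0 0 0 1;0 0 0 0 0 0 1;0 0 0 0 0 0 1;0 0 0 0 0 0 1' 30; python3 -m crank '0 0 0 0 0 5 1;0 0 0 0 0 15 1;0 0 0 0 0 30 1;0 0 0 0 0 40 1;0 0 0 0 0 40 1;0 0 0 0 0 30 1;0 0 0 10 -5 10 1;0 0 0 20 -15 0 1;0 0 0 25 -15 0 1;0 0 0 25 -15 0 1;0 0 0 0 0 0 1;0 0 0 0 0 0 1'
python3 - <<'E'
from wr import *
p,w=wsnap('w9.png'); np.savez('w9.npz',w=w,im=p['image'])
E
```

```text
clock: 20.4
eef_pos: [0.4253, 0.0909, 0.0153]
tool_rot: [1.169, 1.571, -0.308]
force: [-0.2, -0.3, 0.3]
width: 0.999
clock: 21.6
eef_pos: [0.5052, 0.0407, 0.1852]
tool_rot: [-1.88, 1.57, 2.926]
force: [-0.1, -0.3, -0.5]
width: 1.0
```

View pics/w9.png

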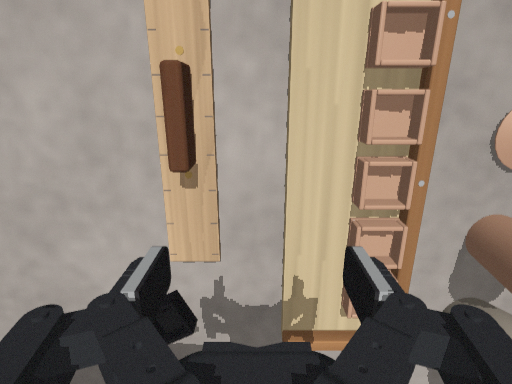

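The straightedge lies flat at columns 150–215, and four dishes plus the edge of the fifth line up along the rail. I'll measure the front edges.

```bash
cat > fr2.py <<'E'
from h import *
import sys
w=np.load(sys.argv[1])['w']; x,y,z=w[...,0],w[...,1],w[...,2]
n=np.array([.99567,.0929]); t=np.array([-.0929,.99567])
N=x*n[0]+y*n[1]; T=x*t[0]+y*t[1]+.0102
m=(z>.0405)&(z<.048)&(N>.59)&(N<.6635)
nl,l,st,c=cv2.connectedComponentsWithStats(m.astype(np.uint8))
for i in range(1,nl):
    if st[i,4]<150: continue
    X=[];Y=[]
    for r in range(384):
        k=np.where(l[r]==i)[0]
        if len(k)>1: X.append(N[r,k.min()]);Y.append(T[r,k.min()])
    X=np.array(X);Y=np.array(Y);k=(Y>Y.min()+.004)&(Y<Y.max()-.004)
    for _ in range(4):
        p=np.polyfit(Y[k]-Y[k].mean(),X[k],1); e=abs(X-np.polyval(p,Y-Y[k].mean())); k=k&(e<.0012)
    print('T',Y.min().round(3),Y.max().round(3),'front n',p[1].round(4),'slope rad',p[0].round(4),k.sum(),'topz',np.median(z[l==i]).round(4))
m=(N>.655)&(N<.69)&(z>.034)&(z<.0405)
X=[];Y=[]
for r in range(384):
    k=np.where(m[r])[0]
    if len(k)>2: X.append(N[r,k.max()]);Y.append(T[r,k.max()])
X=np.array(X);Y=np.array(Y);k=np.ones(len(X),bool)
for _ in range(5):
    p=np.polyfit(Y[k],X[k],1); e=abs(X-np.polyval(p,Y)); k=e<max(2*e[k].std(),.0006)
print('rail outer n@0',p[1],'slope',p[0],'inner',p[1]-.016,Y.min(),Y.max())
b=(z>.006)&(z<.014)&(N<.53)&(N>.38)
A=np.stack([x[b],y[b],np.ones(b.sum())],1); print('blade plane',np.linalg.lstsq(A,z[b],rcond=None)[0].round(4),np.median(z[b]),'max N blade',np.percentile(N[b],99.5))
E
python3 fr2.py w9.npz
```

```text
T 0.106 0.155 front n 0.6097 slope rad -0.0032 53 topz 0.0432
T 0.036 0.086 front n 0.6099 slope rad -0.0055 46 topz 0.0433
T -0.03 0.02 front n 0.61 slope rad -0.0029 40 topz 0.0432
T -0.098 -0.049 front n 0.6264 slope rad -1.6887 3 topz 0.0431
rail outer n@0 0.6784324308464199 slope 0.0021211615763924592 inner 0.6624324308464199 -0.13273912128995957 0.15659776941712272
blade plane [-0.002  -0.0001  0.0104] 0.009559721457505527 max N blade 0.4619033614979339
```

```bash
python3 -m crank '0 0 0 5 -20 5 1;0 0 0 5 -30 5 1;0 0 0 0 -30 5 1;0 0 0 0 -30 0 1;0 0 0 0 -20 0 1;0 0 0 0 -10 0 1;0 0 0 0 0 0 1;0 0 0 0 0 0 1'
python3 - <<'E'
from wr import *
p,w=wsnap('w10.png'); np.savez('w10.npz',w=w,im=p['image'])
a=snap('top','t10.png'); print([(n,[np.round(q['centre'],3) for q in nets.search_frame(n,a)][:1]) for n in ['vase','kiln_prop','spare_dish','rib','loop_tool']])
E
python3 fr2.py w10.npz
```

```text
clock: 22.45
eef_pos: [0.5152, -0.0982, 0.2005]
tool_rot: [2.364, 1.57, 0.888]
force: [-0.1, -0.2, -0.9]
width: 1.0
[('vase', [array([ 0.79 , -0.142,  0.092])]), ('kiln_prop', [array([ 0.636, -0.356,  0.062])]), ('spare_dish', []), ('rib', [array([ 0.521, -0.352,  0.006])]), ('loop_tool', [array([0.497, 0.418, 0.013])])]
T -0.03 0.019 front n 0.6101 slope rad -0.0038 51 topz 0.0433
T -0.099 -0.049 front n 0.6102 slope rad -0.0049 44 topz 0.0433
T -0.163 -0.114 front n 0.6103 slope rad -0.0089 37 topz 0.0432
rail outer n@0 0.6786323389352553 slope 0.0017149734797439582 inner 0.6626323389352553 -0.21833140556900743 0.02197047306713873
blade plane [-0.0112  0.0042  0.0145] 0.009569235812372956 max N blade 0.5032031017650289
```

View pics/w10.png

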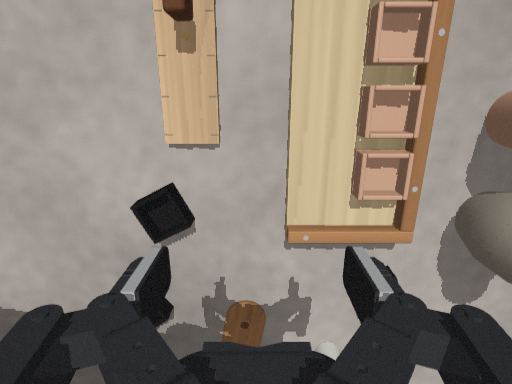

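View pics/t10.png

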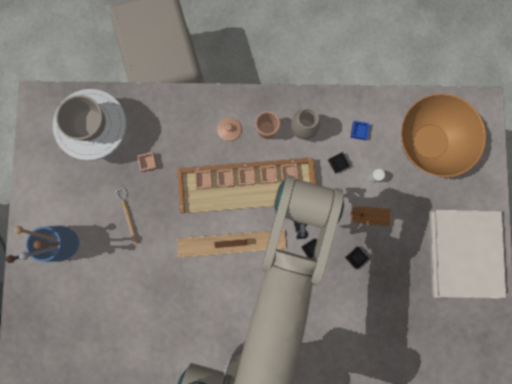

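All five fronts lie within about 0.6 mm of one line, roughly 53 mm from the rail and square to it. The straightedge is flat on the bench and the other things are in place.

```bash
python3 -c "
from station import sign_off; print(sign_off())"
```

```text
the job is handed in; nothing more can be done
None
```

I picked up the straightedge by its grip and pushed the five dishes back until the row stood against the back lip. I held the row there at about 6–7 N for roughly 1.3 s. For about 0.2 s before that the wrist force read 7.3–7.9 N, so I eased off. Then I laid the straightedge flat on the bench at its old place, let go and handed the job in at about 22.5 s of the 66 s allowed.

**Last checks:**
- **Row:** all five fronts lie within about 0.6 mm of one line, about 53 mm from the rail and square to it within about 0.01 rad. Rim heights match, so the dishes stand flat.
- **Straightedge:** it lies flat, off the tray, and the gripper is clear of it.
- **Other things:** the vase, kiln prop, rib and loop tool are unmoved within the measurement error. The network missed the spare dish in the last picture, but it shows in its old place there. For the beaker and lid I only looked at the pictures.

**Less certain:**
- **Forces:** the readings come from the wrist sensor, which has about 0.5–1 N of noise. I did not measure the contact force on each dish.
- **Coarse check:** an earlier top-camera fit gave dish angles up to 0.06 rad. It rested on very few pixels and the closer wrist views did not support it, so I went by those.

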